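# Push the row of vials home in the feed lane and bolt it in

### The arm

A 7-joint arm with a two-finger parallel gripper is mounted at the origin on a cart in front of the work surface, level with it; the furniture and walls round the work are solid. World frame = base frame: x ahead of the robot, y to its left, z up, the work surface at z = 0. Lengths are in mm, angles in rad, forces in N, time in s.
With the tool pointing down it reaches from about 400 to 875 mm from the base axis. Payload 4.4 kg.
Tool frame: the origin (TCP) lies at the very end of the fingers, on their centre line; the grasp point (between the pads) lies 19 mm behind it; y points along the fingers, z is the direction in which the jaws open and shut, and the axes are right-handed (so a half turn about y gives the same grasp; the last joint's range is limited). The gripper opens to 85 mm and grips with 20 to 120 N. Pads are 22 mm wide; open, the fingers measure 114 mm over their backs; the gripper's body (76 mm by 85 mm) begins 54 mm behind the grasp point. The pads swing forward as they close: fully open they stand 13 mm farther back than shut.
Start: joints at [-1.276, 0.628, 0.038, 1.517, -0.027, 0.996, -0.02], TCP at [229.442, 608.173, 231.313] pointing down, gripper open.
Joint ranges: [-3.06, 3.06], [-0.37, 2.12], [-1.25, 1.32], [0.18, 2.47], [-1.1, 4.24], [0.23, 1.98], [-2.94, 2.94]. Speed limits (rad/s): [2.57, 2.57, 3.14, 3.14, 3.14, 3.14, 3.14].

### API

Orientations are given as [roll, pitch, yaw] about the fixed x, y, z axes, in that order (R = Rz(yaw) Ry(pitch) Rx(roll)).
In Python, from cell import read_state, get_image, finish_job gives the robot as it stands. The module is installed in compiled form; this text tells all that it offers.
- The arm moves only by the tool servo_tool, never from a script. Its argument "increments" is a list of rows, each an object of numbers: "dx", "dy", "dz": the shift along the world's x, y, z in cm; "ax", "ay", "az": the turn, a rotation vector about the world's x, y, z in rad; "claw": the closure, from -1 (fully open) to 1 (shut). A call has 1 to 8 rows; each row is the pose to reach, as a shift and turn from the pose commanded when the call began; what a row does not reach only later rows make up. A row lasts 1/12 s, in which the tool goes at most 41.7 mm and 7.16 degrees, less where a joint would pass 70% of its speed; a pose out of reach is approached as far as the arm can. A call with a gripper value outside its range is refused whole. The fingers move at their own pace and stop on an object; the grip force is fixed at half the most. Time passes only in rows, so rows that repeat a pose let the fingers close. It gives the time, the measured TCP pose, the force and the opening at its end, in the units of the state.
- read_state(): the state, without advancing time (a new reading comes with each control period).
- get_image(name): name is "side" or "top" or "wrist"; returns a dict with "color" (420x560x3 uint8, red, green, blue), "fov_y" (degrees; the focal length in pixels is half the picture's height over the tangent of half this angle, whatever the lens; pixels are square), "cx", "cy" (the principal point, pixels), "R" (3x3) and "t" (3): a world point X has camera coordinates R X + t. Camera axes: x right, y down, z forward; pixel columns grow to the right and rows downward; lengths in mm; the calibration is good to about 2 mm. The wrist camera is an equidistant fisheye: a pixel r from the principal point sees the ray r / f radians off the axis. A picture is of the moment at which its call begins. There is no depth.
- finish_job(): hands the job in, once; it reports no verdict.
The state is a dict: "clock": time; "qpos": joint angles; "qd": joint speeds; "tau": joint torques, N m; "eef_pos": TCP position; "tool_rot": TCP orientation; "force": force on the tool from outside, world axes, zero at the start; "torque": the same for the moment, N m; "width": finger opening in mm.
Only numpy, scipy, OpenCV 4.12 (cv2) and the standard library are available. Lean on these libraries where they do the work, as an engineer would, in place of code of your own. Each camera call takes 0.05 s, during which the arm holds its last target.

### The job

Push the row of four vials standing in the metal feed lane along it as one train, touching only the last vial from behind, until the leading vial is against the end stop and all four stand closed up. Then push the lane's slide bolt fully in, so that it bars the lane behind the last vial. Only push: pick nothing up, keep the vials upright in the lane, and leave the two beakers and the rubber stopper where they stand.

Things in the scene. Friction and masses are not known exactly. Their poses are not given: they have to be found in the camera images.
- lane: Fixed metal feed lane, grey base, bright walls; place and angle vary. Origin: centre of the base plate's underside (290x66x8 mm). Its +x points to the end stop, -y to the bolt side (robot's side), +z up. Lane floor 8 mm above the worktop; lane 25.6 mm wide, centred on y=0, from x=-145 to 125 mm; its two walls, 5 mm thick, top out 18 mm above the worktop, so vials can be pushed above them.
- stop_face (a point): Centre of the end stop's face, which the leading vial must meet: lane x = 125 mm, y = 0, 28 mm above the worktop; axes as the lane's. The stop is a block 13 mm thick, 40 mm wide, its top 48 mm above the worktop.
- lane_vial_1: Vial 1 of the row of four (1 leads, 4 is last): clear glass, off-white ribbed cap, 23 mm diameter, 47 mm high, body straight to 37 mm, about 22 g, loose. Origin: centre of its underside, z up its height. All start upright on the lane floor, nearly touching (23.6 mm centre to centre), 45 to 115 mm short of home. Home, its centre is at about lane x = 113 mm.
- lane_vial_2: Vial 2 of the row of four (1 leads, 4 is last): clear glass, off-white ribbed cap, 23 mm diameter, 47 mm high, body straight to 37 mm, about 22 g, loose. Origin: centre of its underside, z up its height. All start upright on the lane floor, nearly touching (23.6 mm centre to centre), 45 to 115 mm short of home. Home, its centre is at about lane x = 90 mm.
- lane_vial_3: Vial 3 of the row of four (1 leads, 4 is last): clear glass, off-white ribbed cap, 23 mm diameter, 47 mm high, body straight to 37 mm, about 22 g, loose. Origin: centre of its underside, z up its height. All start upright on the lane floor, nearly touching (23.6 mm centre to centre), 45 to 115 mm short of home. Home, its centre is at about lane x = 67 mm.
- lane_vial_4: Vial 4 of the row of four (1 leads, 4 is last): clear glass, off-white ribbed cap, 23 mm diameter, 47 mm high, body straight to 37 mm, about 22 g, loose. Origin: centre of its underside, z up its height. All start upright on the lane floor, nearly touching (23.6 mm centre to centre), 45 to 115 mm short of home. Home, its centre is at about lane x = 44 mm.
- bolt (a joint): Slide bolt travel (m): 0 out, 0.040 fully in (hard end); starts at 0 to 0.006, grows as it is pushed along the lane's +y. Friction 1 to 2 N, no spring, stays where left. Steel bar 10x10 mm at lane x = 21 mm, centre 24.5 mm above the worktop; tip at lane y = -32 mm when out, +8 mm when in, then about 6 mm behind the last vial of a row that is home. A vial in its way blocks it.
- bolt_pad (a point): Centre of the outer face of the bolt's upright black push plate, 30.5 mm above the worktop; push here along the lane's +y. Plate 32 mm wide (lane x), 7 mm thick, 12.5 to 48.5 mm above the worktop; face at lane y = -96 mm when out. Axes as the lane's. The bolt's fixed guide stands between plate and lane: lane x 9 to 33 mm, y -34 to -50 mm, 36 mm high.
- small_beaker: Small glass beaker, 44 mm wide, 56 mm high, standing beyond the lane. Bystander. Origin: centre of its underside.
- big_beaker: Larger glass beaker, 54 mm wide, 68 mm high, standing beyond the lane. Bystander. Origin: centre of its underside.
- rubber_stopper: Red-brown rubber stopper, 29 mm wide, 24 mm high, standing on the robot's side of the lane. Bystander. Origin: centre of its underside.
Things that resemble listed ones, but are neither listed nor needed, are in the scene too. Leave any orange look-alike of the lane_vial_2 alone. What is shaped like the lane_vial_1 but yellow is not meant.

How it is judged (in metres and radians):
On the way, in this order (a step that is already met when the one before it is completed fails the run):
1. the four vials stand closed up against the end stop, with the bolt not yet across the lane (x of lane_vial_1 in the frame of lane between 0.1099 and 0.14 m and x of lane_vial_2 in the frame of lane between 0.0863 and 0.14 m and x of lane_vial_3 in the frame of lane between 0.0627 and 0.14 m and x of lane_vial_4 in the frame of lane between 0.0391 and 0.14 m and angle between each of lane_vial_1, lane_vial_2, lane_vial_3, lane_vial_4's own z axis and vertical below 0.15 rad and y of lane_vial_1 in the frame of lane between -0.005 and 0.005 m and height (world z) of each of lane_vial_1, lane_vial_2, lane_vial_3, lane_vial_4 below 0.013 m and y of lane_vial_2 in the frame of lane between -0.005 and 0.005 m and y of lane_vial_3 in the frame of lane between -0.005 and 0.005 m and y of lane_vial_4 in the frame of lane between -0.005 and 0.005 m and value of joint bolt below 0.014 m), for 0.2 s.
2. the bolt is pushed in behind them (value of joint bolt above 0.037 m), for 0.2 s.
At the end, for the whole second after the job is handed in: All four vials stand upright in the lane (within 0.15 rad, on the lane floor, within 5 mm of its centre line), the leading one within 3.5 mm of the end stop and the others closed up behind it (last one within 4.7 mm of its home place), at rest; the bolt is in by at least 37 of its 40 mm (x of lane_vial_1 in the frame of lane between 0.1099 and 0.14 m and x of lane_vial_2 in the frame of lane between 0.0863 and 0.14 m and x of lane_vial_3 in the frame of lane between 0.0627 and 0.14 m and x of lane_vial_4 in the frame of lane between 0.0391 and 0.14 m and angle between each of lane_vial_1, lane_vial_2, lane_vial_3, lane_vial_4's own z axis and vertical below 0.15 rad and y of lane_vial_1 in the frame of lane between -0.005 and 0.005 m and height (world z) of each of lane_vial_1, lane_vial_2, lane_vial_3, lane_vial_4 below 0.013 m and y of lane_vial_2 in the frame of lane between -0.005 and 0.005 m and y of lane_vial_3 in the frame of lane between -0.005 and 0.005 m and y of lane_vial_4 in the frame of lane between -0.005 and 0.005 m and value of joint bolt above 0.037 m and linear speed of each of lane_vial_1, lane_vial_2, lane_vial_3, lane_vial_4 below 0.01 m/s); the robot touches nothing.
It fails at once if a vial is lifted more than 8 mm off the lane floor (height (world z) of any of lane_vial_1, lane_vial_2, lane_vial_3, lane_vial_4 above 0.016 m).
It fails at once if a vial is tipped over or nearly so (angle between any of lane_vial_1, lane_vial_2, lane_vial_3, lane_vial_4's own z axis and vertical above 0.5 rad).
It fails at once if the fingers push on a vial other than the last (over 1 N) (contact force between the fingers and lane_vial_1 above 1 N or contact force between the fingers and lane_vial_2 above 1 N or contact force between the fingers and lane_vial_3 above 1 N).
It fails at once if a beaker or the rubber stopper is disturbed (moved more than 15 mm) (distance of any of small_beaker, big_beaker, rubber_stopper from where it was at the start of the episode above 0.015 m).
It also fails if it takes over 48 s, if anything falls off the work surface, if the arm or the gripper's body presses on something with over 40 N, if the wrist force passes 120 N, or if a joint passes its speed limit or range.

## Working session

There is one attempt and no reset: what is moved stays moved. The work goes in short steps, Python scripts to look and compute and a tool call to move; the robot and the scene stay as the last step left them, time stands still between calls to the robot, and variables do not carry over. Pictures are saved under pics/ and viewed, and the job is handed in when it is done.

Besides the shell and the picture viewer there is one more tool, called after "Request:" as a command line: name --argument value ..., lists and objects as JSON in quotes. servo_tool: Moves the arm, as the interface text tells. Its arguments: {"type":"object","properties":{"increments":{"type":"array","items":{"type":"object","properties":{"dx":{"type":"number"},"dy":{"type":"number"},"dz":{"type":"number"},"ax":{"type":"number"},"ay":{"type":"number"},"az":{"type":"number"},"claw":{"type":"number"}}}}},"required":["increments"]}

```bash
mkdir -p pics; cat > h.py <<'E'
import numpy as np, cv2
from cell import read_state, get_image, finish_job
def cam(im):
    f=im["color"].shape[0]/2/np.tan(np.radians(im["fov_y"])/2)
    return f,im["cx"],im["cy"],np.array(im["R"]),np.array(im["t"])
def onplane(im,uv,z):
    f,cx,cy,R,t=cam(im); C=-R.T@t
    d=R.T@np.array([(uv[0]-cx)/f,(uv[1]-cy)/f,1.0])
    return C+d*(z-C[2])/d[2]
def proj(im,X):
    f,cx,cy,R,t=cam(im); p=R@np.array(X,float)+t
    return np.array([cx+f*p[0]/p[2],cy+f*p[1]/p[2]])
def save(im,name,scale=1,crop=None):
    a=im["color"][:,:,::-1]
    if crop: x0,y0,x1,y1=crop; a=a[y0:y1,x0:x1]
    a=cv2.resize(a,None,fx=scale,fy=scale,interpolation=cv2.INTER_CUBIC)
    cv2.imwrite("pics/"+name+".png",a)
E
python3 - <<'E'
from h import *
s=read_state(); print(s["clock"],s["eef_pos"],s["tool_rot"],s["force"],s["width"])
for n in("side","top"):
    im=get_image(n); save(im,n+"0",1.4); f,cx,cy,R,t=cam(im); print(n,f,cx,cy,-R.T@t,R.tolist())
E
```

```text
0.0 [229.25165895 607.53909938 230.37083474] [-1.57275341e+00 -2.71726149e-05 -3.60888000e-01] [-0.89971249  0.73510426 -0.04180489] 85.35373930034388
side 476.5168068888664 272.5252860820183 206.9608610023557 [ 518.84393524 -717.87507471  475.73868542] [[0.9909269454030545, -0.13379922265548583, -0.012710503174928322], [-0.07469170739248286, -0.46960236961747737, -0.8797128868536859], [0.11173601801105976, 0.8726805729855787, -0.4753353340670082]]
top 514.9688211766121 284.2513756284389 208.217084239021 [476.269707     9.59278073 896.54915614] [[-0.004678884544643414, -0.9998337386851653, -0.017623933336876334], [-0.9880573865474332, 0.007336753591972288, -0.1539115750545973], [0.15401528796997443, 0.016693323023755542, -0.9879274386502029]]
```

View pics/side0.png

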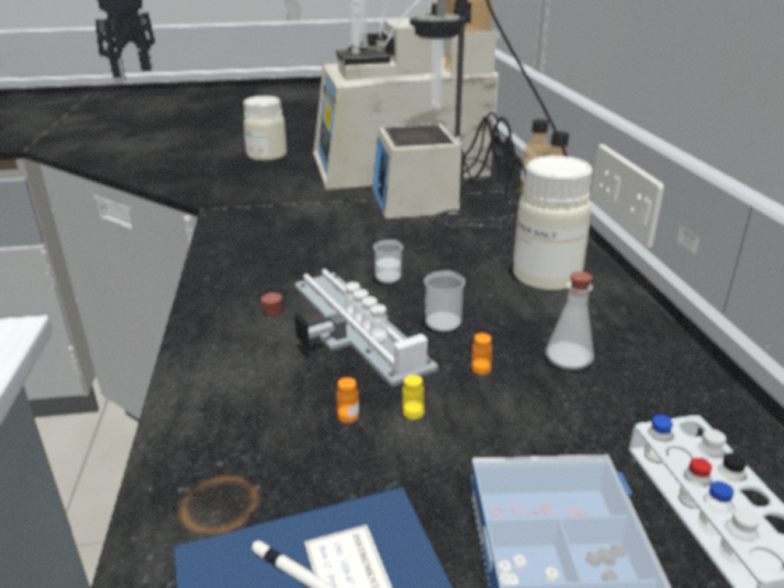

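View pics/top0.png

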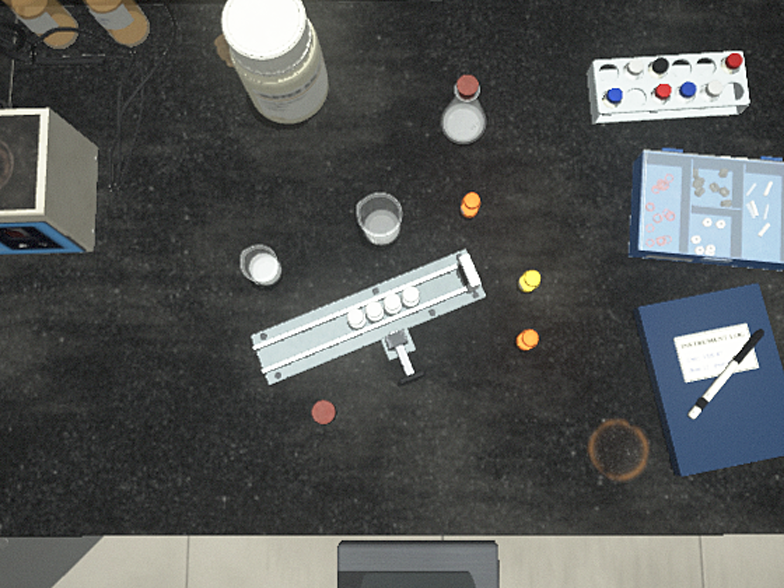

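The lane is the grey plate in the top view, about (250–485, 250–385) at 1.4x scale. It holds four white-capped vials at about (357,317), (375,310), (393,303) and (411,296). The stop is the block at (470,272), the bolt plate is at (410,380) and the red stopper at (323,412). The orange and yellow vials outside the lane are decoys. Next I'll enlarge and measure.

```bash
python3 - <<'E'
from h import *
im=get_image("top"); save(im,"top1",4,(170,170,360,305))
a=im["color"]; hsv=cv2.cvtColor(a,cv2.COLOR_RGB2HSV)
m=((hsv[:,:,2]>90)&(hsv[:,:,1]<70)).astype(np.uint8)
m[:, :172]=0;m[:,355:]=0;m[:172]=0;m[285:]=0
m=cv2.morphologyEx(m,cv2.MORPH_CLOSE,np.ones((5,5)))
m=cv2.morphologyEx(m,cv2.MORPH_OPEN,np.ones((9,9)))
cs,_=cv2.findContours(m,0,2); c=max(cs,key=cv2.contourArea)
r=cv2.minAreaRect(c); b=cv2.boxPoints(r); print(r)
for p in b: print(p,onplane(im,p,8).round(1))
E
```

```text
((265.1435546875, 234.06436157226562), (59.406715393066406, 169.3202667236328), 69.14553833007812)
[175.45543 236.44556] [566.5 214.    8. ]
[333.68317 176.16833] [671.3 -62.7   8. ]
[354.83167 231.68317] [572.8 -97.3   8. ]
[196.60394 291.9604 ] [471.1 175.    8. ]
```

View pics/top1.png

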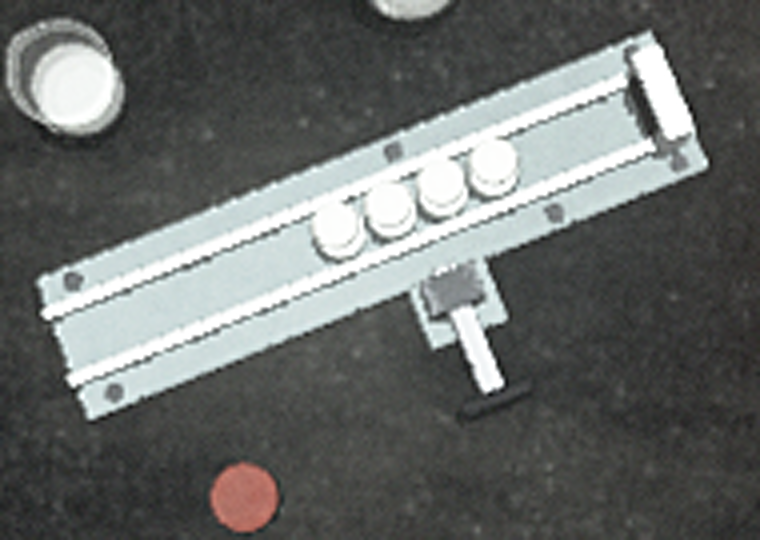

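```bash
python3 - <<'E'
from h import *
from scipy.optimize import least_squares
im=get_image("top"); g=im["color"].min(2)
# bright wall pixels -> lane walls at z=18
pc=lambda u,v:(170+u/4-.375,170+v/4-.375)
cor={(-145,33):pc(38,278),(-145,-33):pc(88,420),(145,-33):pc(709,163),(145,33):pc(650,31)}
L=np.array(list(cor)); W=np.array([onplane(im,p,8)[:2] for p in cor.values()])
def res(q):
    c,s=np.cos(q[2]),np.sin(q[2]); return ((L@np.array([[c,s],[-s,c]])+q[:2])-W).ravel()
r=least_squares(res,[570,50,-1.2]); print(r.x,r.fun.round(1))
x0,y0,th=r.x; c,s=np.cos(th),np.sin(th); R=np.array([[c,-s],[s,c]])
tol=lambda p:R.T@(np.array(p[:2])-[x0,y0])
# wall rows: sample brightness across lane
for z,xs in((18,range(-135,-30,15)),):
    for x in xs:
        row=[]
        for y in np.arange(-25,25,.5):
            w=R@[x,y]+[x0,y0]; p=proj(im,[*w,z]); row.append(cv2.getRectSubPix(g,(1,1),tuple(map(float,p)))[0,0])
        row=np.array(row,float); ys=np.arange(-25,25,.5)
        o=[]
        for sel in(ys<0,ys>0):
            wgt=np.clip(row[sel]-200,0,None); o.append((wgt@ys[sel]/max(wgt.sum(),1)).round(1))
        print(x,o)
for n,p in dict(v4=(338,218),v3=(391,203),v2=(443,181),v1=(494,160)).items(): print(n,tol(onplane(im,pc(*p),55)).round(1))
for n,p in dict(plateL=(460,412),plateR=(530,386),plateLt=(456,403)).items(): print(n,tol(onplane(im,pc(*p),48)).round(1))
print('stopper',tol(onplane(im,pc(245,497),24)).round(1),'stopface top',[tol(onplane(im,pc(*p),48)).round(1) for p in((632,52),(668,140))])
si=get_image("side");save(si,"side1",5,(195,180,320,285))
for lx,ly,z in((-145,33,8),(-145,-33,8),(145,-33,8),(145,33,8)): print(proj(si,[*(R@[lx,ly]+[x0,y0]),z])-[195,180])
E
```

```text
[585.41239138  61.83243897  -1.18662147] [-0.2  1.2 -0.1 -0.4 -1.  -0.5  1.2 -0.3]
-135 [np.float64(-13.2), np.float64(14.2)]
-120 [np.float64(-14.6), np.float64(14.6)]
-105 [np.float64(-14.1), np.float64(14.3)]
-90 [np.float64(-13.9), np.float64(14.4)]
-75 [np.float64(-13.6), np.float64(14.3)]
-60 [np.float64(-14.7), np.float64(13.9)]
-45 [np.float64(-14.6), np.float64(13.7)]
v4 [-12.4   0.6]
v3 [10.1 -2. ]
v2 [33.4 -1.7]
v1 [56.2 -1.6]
plateL [  3.9 -91.7]
plateR [ 34.5 -92.8]
plateLt [  3.8 -87.7]
stopper [-92.8 -89.4] stopface top [array([127.6,  19.7]), array([126.8, -20.5])]
[42.74507401 14.62443153]
[14.64388726 21.93406811]
[84.06024746 92.24565795]
[117.42353456  80.47840431]
```

View pics/side1.png

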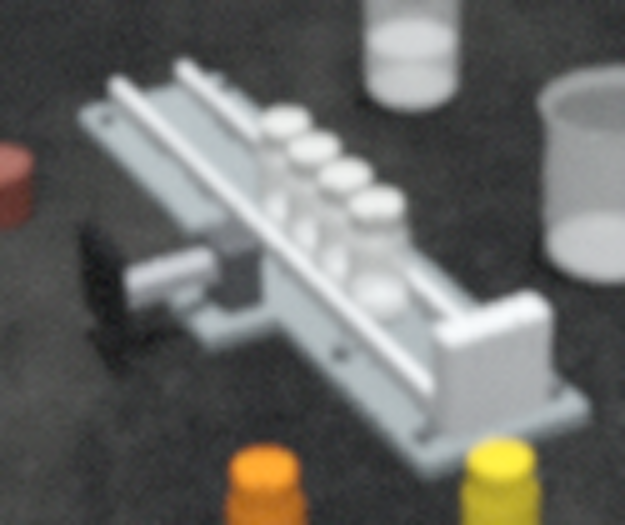

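The lane origin is about (585, 62) with yaw -1.187. Vial 4 is at lane x ≈ -13 and vial 1 at ≈ 56, so the row is about 57 mm short of home. The plate face is at lane y ≈ -92 and x ≈ 19–21. The side view agrees within about 3 mm. I'll shut the gripper, align tool x with the lane and approach from behind vial 4.

Request:
servo_tool --increments '[{"dx": 2,"dy": -3,"az": -0.1,"claw": 1},{"dx": 4,"dy": -6,"az": -0.2,"claw": 1},{"dx": 6,"dy": -9,"az": -0.31,"claw": 1},{"dx": 8,"dy": -12,"az": -0.41,"claw": 1},{"dx": 10,"dy": -15,"az": -0.51,"claw": 1},{"dx": 12,"dy": -18,"az": -0.62,"claw": 1},{"dx": 14,"dy": -21,"az": -0.72,"claw": 1},{"dx": 16,"dy": -24,"az": -0.826,"claw": 1}]'

```text
invalid input at $.increments[0]: expected keys dx, dy, dz, ax, ay, az, claw
```

Request:
servo_tool --increments '[{"dx": 2,"dy": -3,"dz": 0,"ax": 0,"ay": 0,"az": -0.1,"claw": 1},{"dx": 4,"dy": -6,"dz": 0,"ax": 0,"ay": 0,"az": -0.2,"claw": 1},{"dx": 6,"dy": -9,"dz": 0,"ax": 0,"ay": 0,"az": -0.31,"claw": 1},{"dx": 8,"dy": -12,"dz": 0,"ax": 0,"ay": 0,"az": -0.41,"claw": 1},{"dx": 10,"dy": -15,"dz": 0,"ax": 0,"ay": 0,"az": -0.51,"claw": 1},{"dx": 12,"dy": -18,"dz": 0,"ax": 0,"ay": 0,"az": -0.62,"claw": 1},{"dx": 14,"dy": -21,"dz": 0,"ax": 0,"ay": 0,"az": -0.72,"claw": 1},{"dx": 16,"dy": -24,"dz": 0,"ax": 0,"ay": 0,"az": -0.826,"claw": 1}]'

```text
clock: 0.92
eef_pos: [390.1, 366.7, 231.5]
tool_rot: [-1.571, 0.0, -1.192]
force: [0.7, 0.2, -0.6]
width: 0.0
```

Request:
servo_tool --increments '[{"dx": 2.2,"dy": -3.1,"dz": -1,"ax": 0,"ay": 0,"az": 0,"claw": 1},{"dx": 4.4,"dy": -6.2,"dz": -2,"ax": 0,"ay": 0,"az": 0,"claw": 1},{"dx": 6.6,"dy": -9.3,"dz": -4,"ax": 0,"ay": 0,"az": 0,"claw": 1},{"dx": 8.8,"dy": -12.4,"dz": -6,"ax": 0,"ay": 0,"az": 0,"claw": 1},{"dx": 11,"dy": -15.6,"dz": -8,"ax": 0,"ay": 0,"az": 0,"claw": 1},{"dx": 13.2,"dy": -18.8,"dz": -10,"ax": 0,"ay": 0,"az": 0,"claw": 1},{"dx": 15.2,"dy": -22,"dz": -11.5,"ax": 0,"ay": 0,"az": 0,"claw": 1},{"dx": 17.3,"dy": -24.9,"dz": -13,"ax": 0,"ay": 0,"az": 0,"claw": 1}]'

```text
clock: 1.58
eef_pos: [561.3, 119.5, 101.3]
tool_rot: [-1.572, 0.0, -1.187]
force: [0.7, -0.5, 0.3]
width: -0.2
```

```bash
python3 - <<'E'
from h import *
s=read_state(); print(s["clock"],s["eef_pos"],s["tool_rot"],s["force"])
a=get_image("wrist"); save(a,"w2",1.4)
a=get_image("side"); save(a,"s2",5,(180,110,330,230)); print(proj(a,s["eef_pos"]))
E
```

```text
1.5833 [561.34677452 119.52248909 101.29850719] [-1.57157722e+00  4.06689780e-04 -1.18657716e+00] [ 0.68666543 -0.48507552  0.33592495]
[238.53240334 172.001904  ]
```

View pics/w2.png

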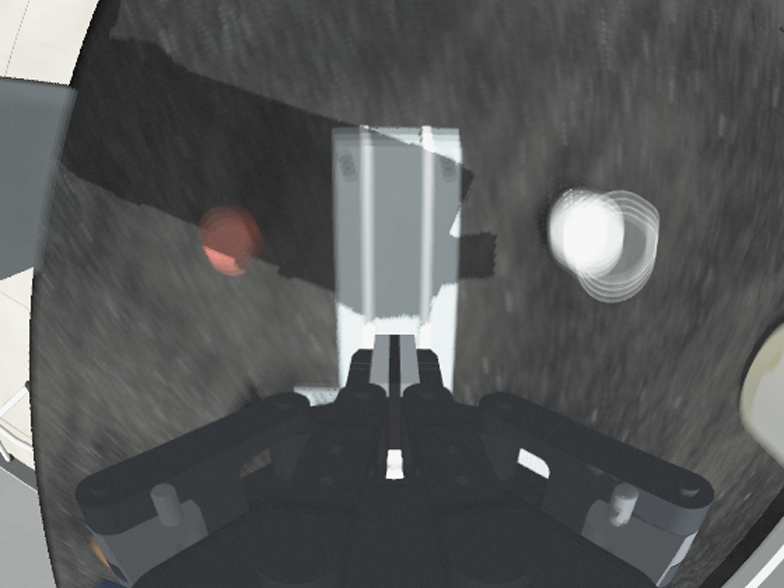

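View pics/s2.png

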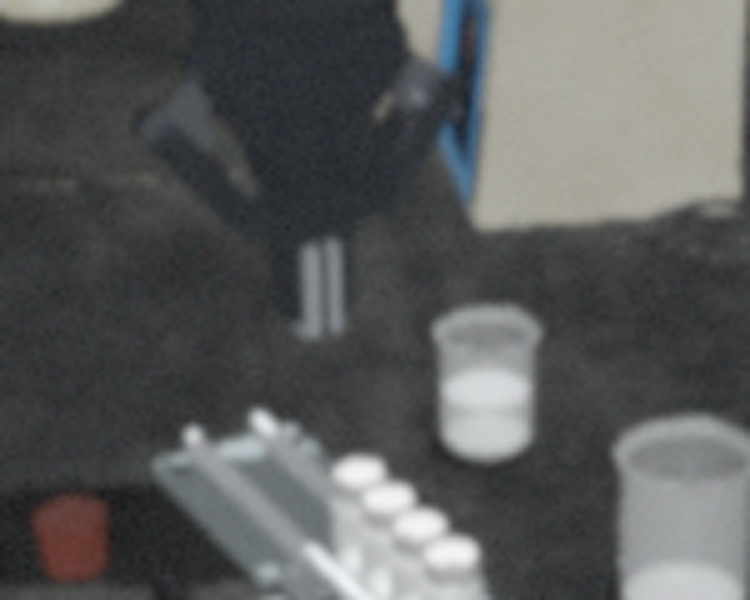

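```bash
python3 - <<'E'
from h import *
for n in range(3): a=get_image("side")
s=read_state(); print(s["clock"],s["eef_pos"],s["force"])
save(a,"s3",5,(180,110,330,230)); print((proj(a,s["eef_pos"])-[180,110])*5)
a=get_image("top"); save(a,"t3",4,(170,170,360,305)); print((proj(a,s["eef_pos"])-[170,170])*4)
a=get_image("wrist"); save(a,"w3",1.4)
E
```

```text
1.8333 [560.68367313 121.62565353 102.14159613] [-0.3798088   0.43783201  0.72844167]
[290.44279428 305.89480915]
[203.5198642  255.08991407]
```

View pics/s3.png

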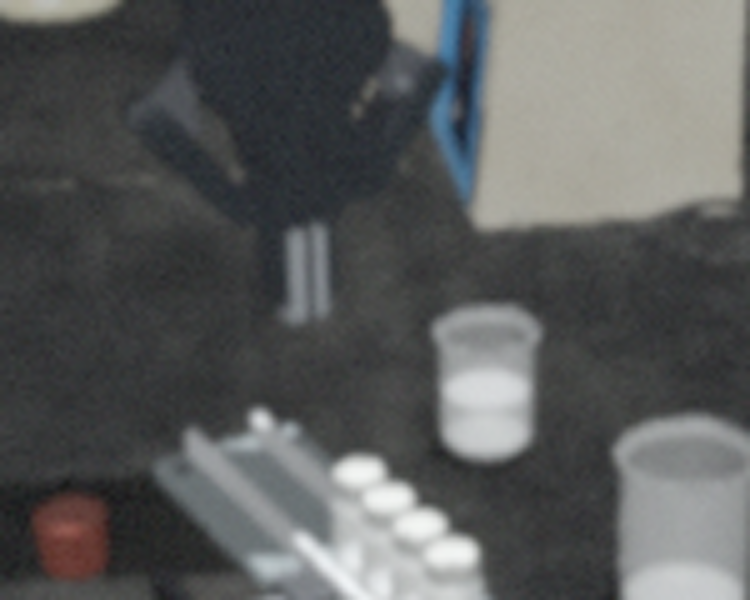

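View pics/t3.png

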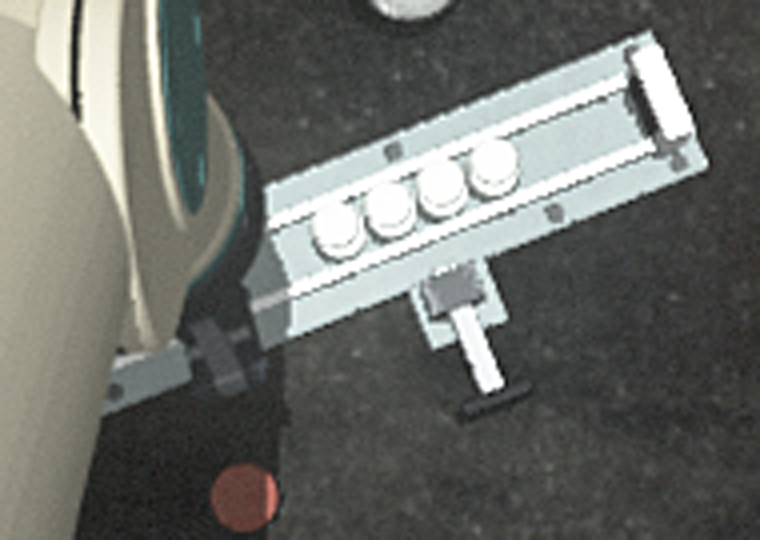

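View pics/w3.png

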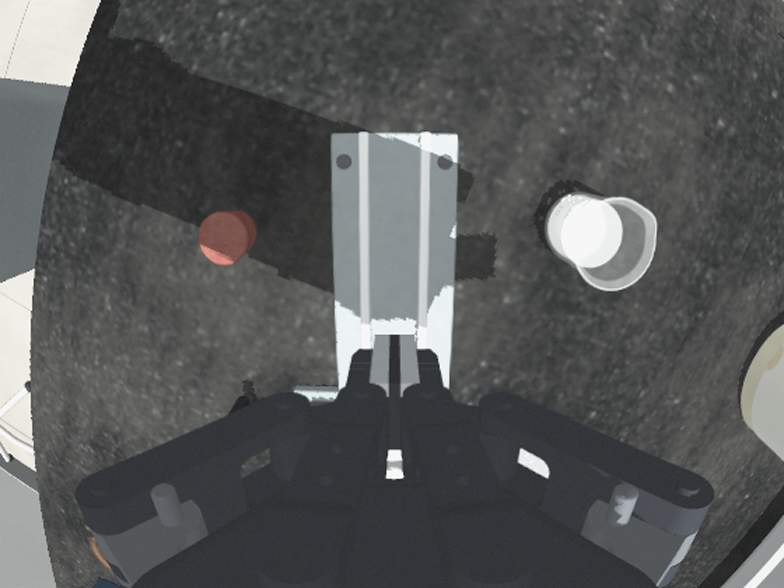

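The wrist view shows the finger seam at column 395 and the mid-line between the walls at column 394, so the tool is centred and aligned. The tip is at about lane x -65, behind vial 4. I'll descend to about 24 mm.

Request:
servo_tool --increments '[{"dx": 0,"dy": 0,"dz": -2.5,"ax": 0,"ay": 0,"az": 0,"claw": 1},{"dx": 0,"dy": 0,"dz": -5,"ax": 0,"ay": 0,"az": 0,"claw": 1},{"dx": 0,"dy": 0,"dz": -6.5,"ax": 0,"ay": 0,"az": 0,"claw": 1},{"dx": 0,"dy": 0,"dz": -7.7,"ax": 0,"ay": 0,"az": 0,"claw": 1},{"dx": 0,"dy": 0,"dz": -7.7,"ax": 0,"ay": 0,"az": 0,"claw": 1},{"dx": 0,"dy": 0,"dz": -7.7,"ax": 0,"ay": 0,"az": 0,"claw": 1}]'

```text
clock: 2.43
eef_pos: [560.7, 122.2, 25.5]
tool_rot: [-1.571, 0.0, -1.185]
force: [0.7, -0.4, -0.7]
width: -0.2
```

```bash
python3 - <<'E'
from h import *
a=get_image("side"); s=read_state(); print(s["clock"],s["eef_pos"],s["tool_rot"],s["force"])
save(a,"s4",5,(180,150,330,270)); print((proj(a,s["eef_pos"])-[180,150])*5)
a=get_image("wrist"); save(a,"w4",1.4)
E
```

```text
2.4833 [561.42823193 122.01899472  26.14485467] [-1.56954009e+00  1.52330869e-05 -1.18573874e+00] [-0.14124733  0.30545946 -0.2143892 ]
[301.19228678 279.58686931]
```

View pics/s4.png

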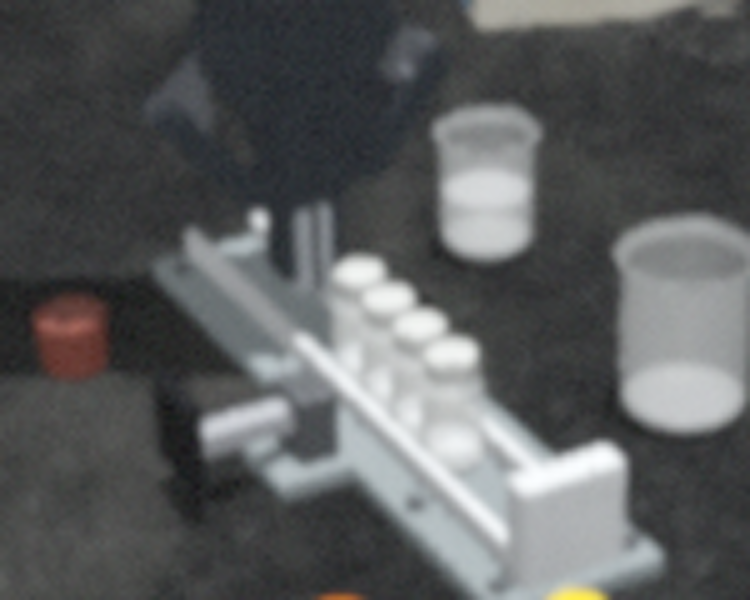

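View pics/w4.png

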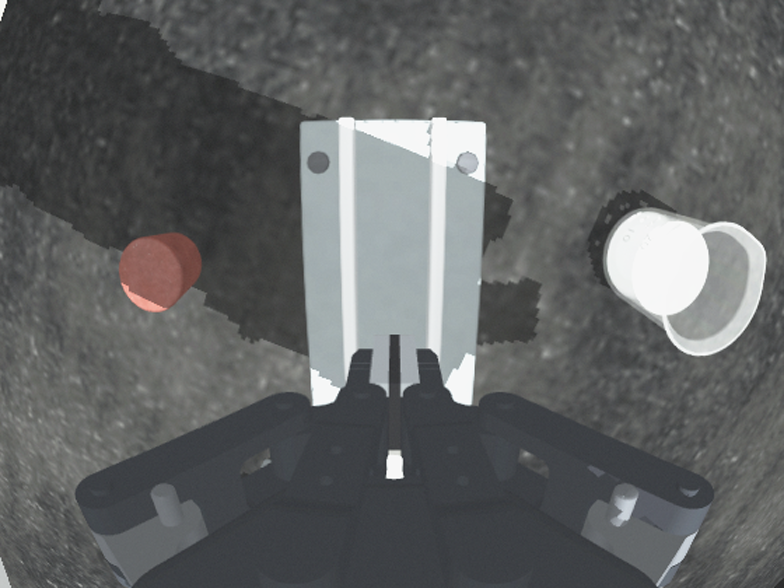

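The tip is behind vial 4 with clearance. I'll push along lane +x, which is (0.375, -0.927) in the world, slowly.

Request:
servo_tool --increments '[{"dx": 0.19,"dy": -0.46,"dz": 0,"ax": 0,"ay": 0,"az": 0,"claw": 1},{"dx": 0.38,"dy": -0.93,"dz": 0,"ax": 0,"ay": 0,"az": 0,"claw": 1},{"dx": 0.56,"dy": -1.39,"dz": 0,"ax": 0,"ay": 0,"az": 0,"claw": 1},{"dx": 0.75,"dy": -1.85,"dz": 0,"ax": 0,"ay": 0,"az": 0,"claw": 1},{"dx": 0.9,"dy": -2.22,"dz": 0,"ax": 0,"ay": 0,"az": 0,"claw": 1},{"dx": 1.05,"dy": -2.6,"dz": 0,"ax": 0,"ay": 0,"az": 0,"claw": 1},{"dx": 1.2,"dy": -2.97,"dz": 0,"ax": 0,"ay": 0,"az": 0,"claw": 1},{"dx": 1.35,"dy": -3.34,"dz": 0,"ax": 0,"ay": 0,"az": 0,"claw": 1}]'

```text
clock: 3.2
eef_pos: [574.6, 87.7, 25.4]
tool_rot: [-1.571, 0.001, -1.187]
force: [0.2, 0.5, 0.5]
width: 0.2
```

Request:
servo_tool --increments '[{"dx": 0.11,"dy": -0.28,"dz": 0,"ax": 0,"ay": 0,"az": 0,"claw": 1},{"dx": 0.23,"dy": -0.56,"dz": 0,"ax": 0,"ay": 0,"az": 0,"claw": 1},{"dx": 0.34,"dy": -0.83,"dz": 0,"ax": 0,"ay": 0,"az": 0,"claw": 1},{"dx": 0.45,"dy": -1.11,"dz": 0,"ax": 0,"ay": 0,"az": 0,"claw": 1},{"dx": 0.56,"dy": -1.39,"dz": 0,"ax": 0,"ay": 0,"az": 0,"claw": 1},{"dx": 0.68,"dy": -1.67,"dz": 0,"ax": 0,"ay": 0,"az": 0,"claw": 1},{"dx": 0.79,"dy": -1.95,"dz": 0,"ax": 0,"ay": 0,"az": 0,"claw": 1},{"dx": 0.9,"dy": -2.22,"dz": 0,"ax": 0,"ay": 0,"az": 0,"claw": 1}]'

```text
clock: 3.87
eef_pos: [583.6, 65.3, 25.3]
tool_rot: [-1.571, 0.0, -1.187]
force: [-0.7, 0.8, 0.9]
width: -0.2
```

```bash
cat >> h.py <<'E'
O=np.array([585.4,61.8]); TH=-1.1866
RL=np.array([[np.cos(TH),-np.sin(TH)],[np.sin(TH),np.cos(TH)]])
tol=lambda p:RL.T@(np.array(p[:2])-O)
E
python3 - <<'E'
from h import *
a=get_image("side"); s=read_state(); print(s["clock"],s["eef_pos"],tol(s["eef_pos"]),s["force"])
save(a,"s5",5,(180,150,330,270))
a=get_image("top"); save(a,"t5",4,(170,170,360,305))
E
```

```text
3.9167 [583.93606529  64.39310284  25.36471034] [-2.95276902 -0.38528212] [-0.70957257 -0.16202853  0.33656501]
```

View pics/s5.png

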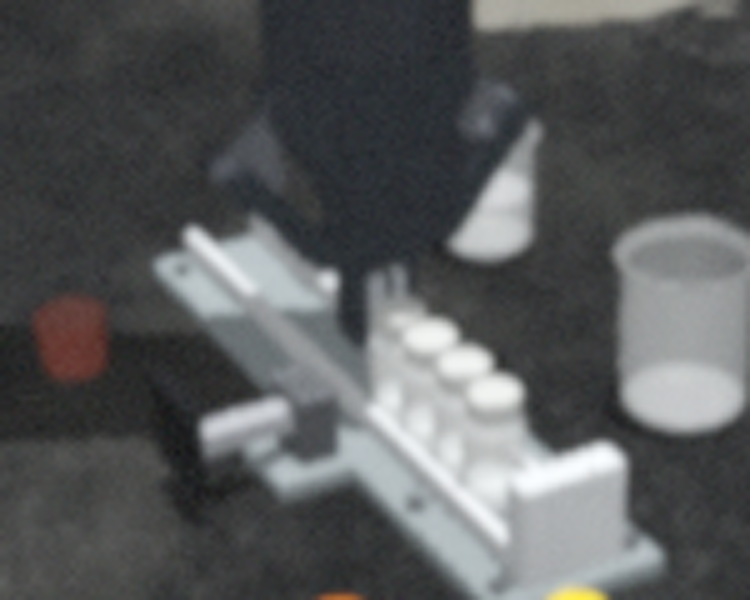

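View pics/t5.png

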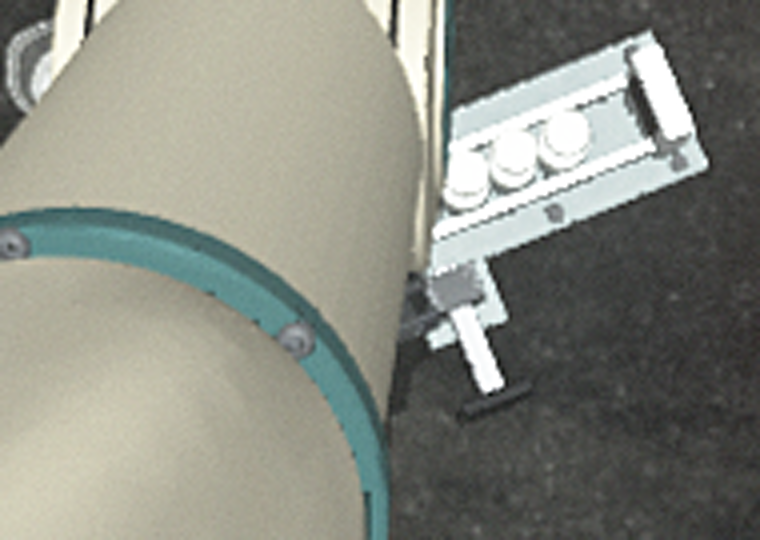

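The row is upright and moving: vial 1's cap is at top-crop (565,135), or lane x ≈ 87, with about 26 mm left. I'll continue slowly.

Request:
servo_tool --increments '[{"dx": 0.09,"dy": -0.23,"dz": 0,"ax": 0,"ay": 0,"az": 0,"claw": 1},{"dx": 0.19,"dy": -0.46,"dz": 0,"ax": 0,"ay": 0,"az": 0,"claw": 1},{"dx": 0.28,"dy": -0.7,"dz": 0,"ax": 0,"ay": 0,"az": 0,"claw": 1},{"dx": 0.38,"dy": -0.93,"dz": 0,"ax": 0,"ay": 0,"az": 0,"claw": 1},{"dx": 0.47,"dy": -1.16,"dz": 0,"ax": 0,"ay": 0,"az": 0,"claw": 1},{"dx": 0.56,"dy": -1.39,"dz": 0,"ax": 0,"ay": 0,"az": 0,"claw": 1},{"dx": 0.64,"dy": -1.58,"dz": 0,"ax": 0,"ay": 0,"az": 0,"claw": 1},{"dx": 0.71,"dy": -1.76,"dz": 0,"ax": 0,"ay": 0,"az": 0,"claw": 1}]'

```text
clock: 4.63
eef_pos: [590.7, 47.7, 25.3]
tool_rot: [-1.571, 0.0, -1.187]
force: [-0.1, 1.1, 0.1]
width: 0.2
```

```bash
python3 - <<'E'
from h import *
a=get_image("side"); s=read_state(); print(s["clock"],s["eef_pos"],tol(s["eef_pos"]),s["force"])
save(a,"s6",5,(200,170,330,280))
a=get_image("top"); save(a,"t6",6,(250,170,360,250))
E
```

```text
4.6833 [590.85594467  47.14563607  25.32334739] [15.6310256 -0.4344572] [0.41932897 0.24295868 0.6015905 ]
```

View pics/s6.png

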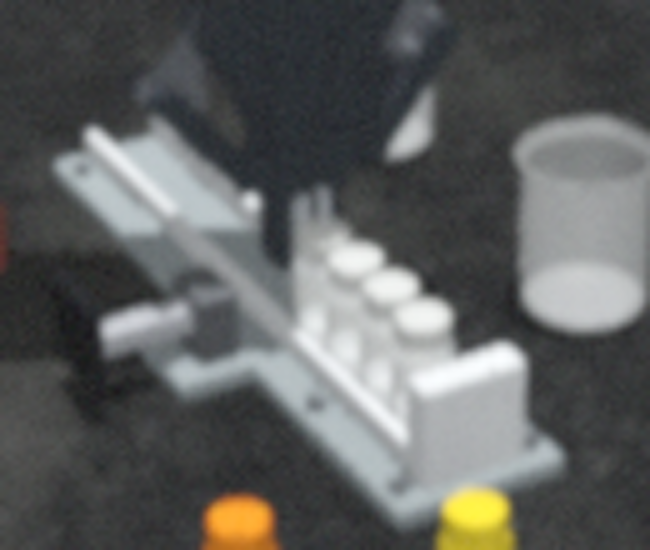

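View pics/t6.png

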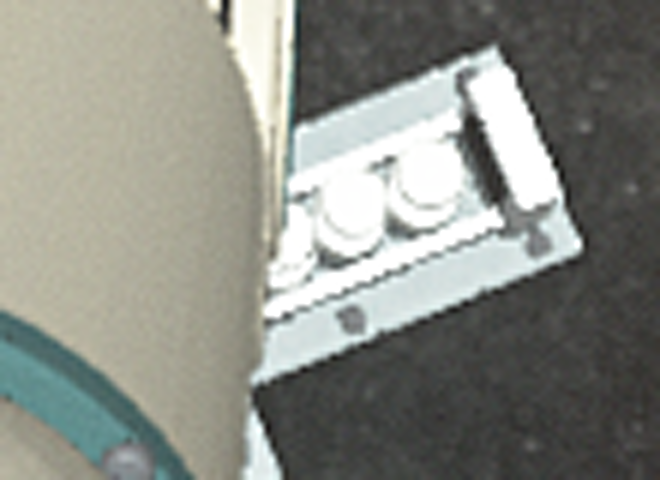

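About 7 mm is left before the stop. I'll push 1 mm per row and watch the force.

Request:
servo_tool --increments '[{"dx": 0.04,"dy": -0.09,"dz": 0,"ax": 0,"ay": 0,"az": 0,"claw": 1},{"dx": 0.08,"dy": -0.19,"dz": 0,"ax": 0,"ay": 0,"az": 0,"claw": 1},{"dx": 0.11,"dy": -0.28,"dz": 0,"ax": 0,"ay": 0,"az": 0,"claw": 1},{"dx": 0.15,"dy": -0.37,"dz": 0,"ax": 0,"ay": 0,"az": 0,"claw": 1},{"dx": 0.19,"dy": -0.46,"dz": 0,"ax": 0,"ay": 0,"az": 0,"claw": 1}]'

```text
clock: 5.15
eef_pos: [592.6, 43.4, 25.4]
tool_rot: [-1.571, 0.0, -1.187]
force: [-1.0, -0.5, 0.7]
width: 0.0
```

Request:
servo_tool --increments '[{"dx": 0.04,"dy": -0.09,"dz": 0,"ax": 0,"ay": 0,"az": 0,"claw": 1},{"dx": 0.08,"dy": -0.19,"dz": 0,"ax": 0,"ay": 0,"az": 0,"claw": 1},{"dx": 0.08,"dy": -0.19,"dz": 0,"ax": 0,"ay": 0,"az": 0,"claw": 1}]'

```text
clock: 5.4
eef_pos: [593.3, 41.4, 25.3]
tool_rot: [-1.571, 0.0, -1.187]
force: [0.1, 1.2, 0.2]
width: 0.1
```

```bash
python3 - <<'E'
from h import *
a=get_image("side"); s=read_state(); print(s["clock"],s["eef_pos"],tol(s["eef_pos"]),s["force"])
save(a,"s7",5,(200,170,330,280))
a=get_image("top"); save(a,"t7",6,(250,170,360,250))
E
```

```text
5.45 [593.34568024  41.35126616  25.32727026] [21.93617389 -0.29803542] [0.18529972 1.2286281  0.55964249]
```

View pics/s7.png

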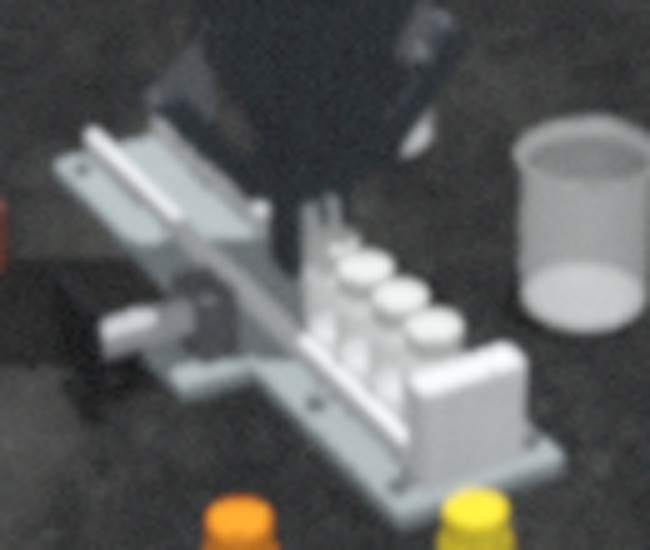

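View pics/t7.png

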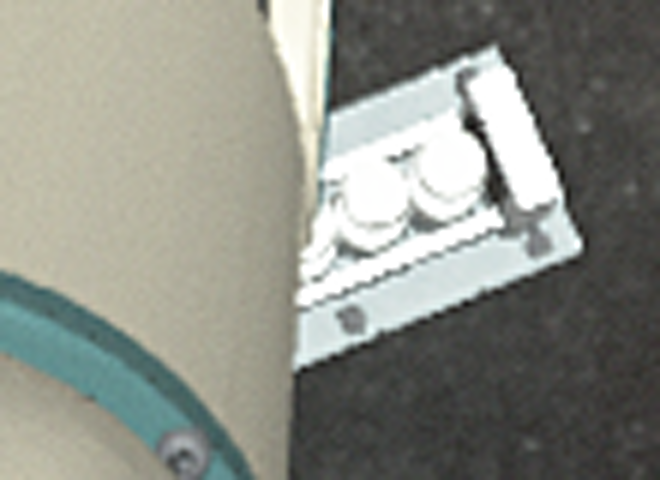

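Vial 1's cap at (449,165) is nearly at the stop and the force is still within noise. I'll continue in 0.5–1 mm rows until it resists.

Request:
servo_tool --increments '[{"dx": 0.02,"dy": -0.05,"dz": 0,"ax": 0,"ay": 0,"az": 0,"claw": 1},{"dx": 0.04,"dy": -0.09,"dz": 0,"ax": 0,"ay": 0,"az": 0,"claw": 1},{"dx": 0.06,"dy": -0.14,"dz": 0,"ax": 0,"ay": 0,"az": 0,"claw": 1},{"dx": 0.08,"dy": -0.19,"dz": 0,"ax": 0,"ay": 0,"az": 0,"claw": 1},{"dx": 0.08,"dy": -0.19,"dz": 0,"ax": 0,"ay": 0,"az": 0,"claw": 1}]'

```text
clock: 5.92
eef_pos: [593.6, 41.0, 25.3]
tool_rot: [-1.571, 0.002, -1.186]
force: [-1.5, 4.5, 1.7]
width: -0.4
```

```bash
python3 - <<'E'
from h import *
for i in range(3):
    a=get_image("top"); s=read_state(); print(s["clock"],s["eef_pos"],tol(s["eef_pos"]),s["force"],RL.T@s["force"][:2])
save(a,"t8",6,(250,170,360,250))
E
```

```text
5.9667 [593.54562134  41.04120063  25.317189  ] [22.29857639 -0.22888699] [-2.13149439  5.66066768  2.02934723] [-6.04691908  0.14559011]
6.0167 [593.58207864  41.03075185  25.35000128] [22.32192816 -0.19900378] [-1.31281531  4.76809592  2.07709687] [-4.91256332  0.5700389 ]
6.0667 [593.56911286  41.02101129  25.34812303] [22.32609888 -0.21467525] [-1.8021932   4.25380553  3.07580486] [-4.61919049 -0.07642664]
```

View pics/t8.png

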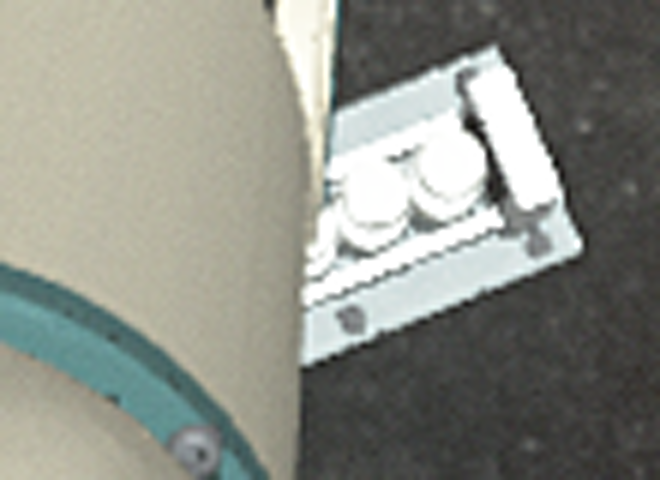

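It now resists with about 5 N and has stalled at tip lane x 22.3, front face about 33; the expected back of vial 4 is 32.5. So the row is home. I'll back off along the lane and then up.

Request:
servo_tool --increments '[{"dx": -0.1,"dy": 0.25,"dz": 0,"ax": 0,"ay": 0,"az": 0,"claw": 1},{"dx": -0.3,"dy": 0.75,"dz": 0,"ax": 0,"ay": 0,"az": 0,"claw": 1},{"dx": -0.8,"dy": 2,"dz": 0,"ax": 0,"ay": 0,"az": 0,"claw": 1},{"dx": -1.5,"dy": 3.7,"dz": 0,"ax": 0,"ay": 0,"az": 0,"claw": 1},{"dx": -1.9,"dy": 4.6,"dz": 1,"ax": 0,"ay": 0,"az": 0,"claw": 1},{"dx": -1.9,"dy": 4.6,"dz": 4,"ax": 0,"ay": 0,"az": 0,"claw": 1},{"dx": -1.9,"dy": 4.6,"dz": 8,"ax": 0,"ay": 0,"az": 0,"claw": 1},{"dx": -1.9,"dy": 4.6,"dz": 10,"ax": 0,"ay": 0,"az": 0,"claw": 1}]'

```text
clock: 6.73
eef_pos: [576.5, 86.4, 129.4]
tool_rot: [-1.566, -0.001, -1.186]
force: [0.7, -0.4, 0.6]
width: -0.4
```

```bash
python3 - <<'E'
from h import *
for i in range(3): a=get_image("top")
s=read_state(); print(s["clock"],s["eef_pos"],tol(s["eef_pos"]),s["force"])
save(a,"t9",4,(170,170,360,305)); save(get_image("side"),"s9",5,(200,170,330,280))
E
```

```text
6.8833 [576.4525363   86.26086679 127.88637512] [-26.03130483   0.87308631] [-0.00697864  0.01777563 -0.98272368]
```

View pics/t9.png

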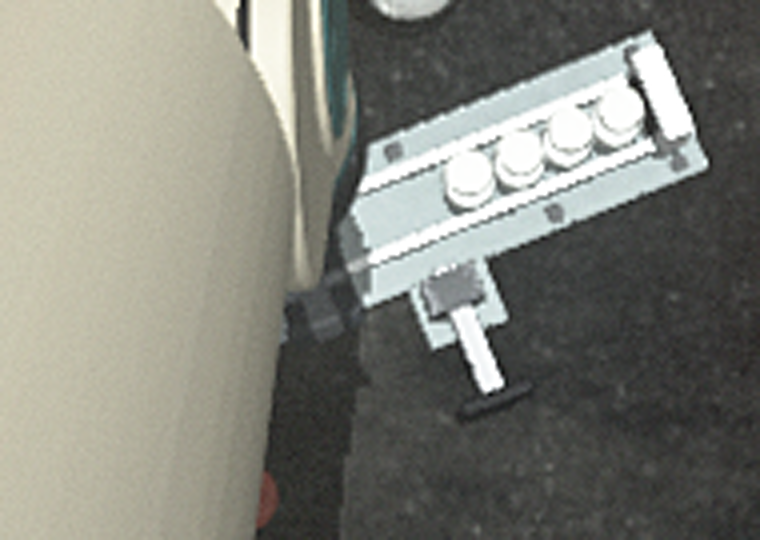

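View pics/s9.png

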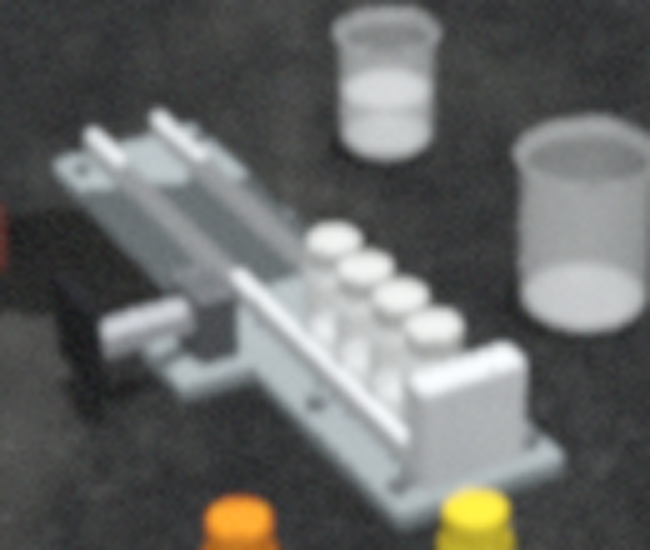

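All four vials are upright and closed up against the stop, with caps in the top crop at (470,176), (520,155), (571,133) and (620,111); that puts vial 1 at lane x ≈ 112. The bolt is still out, with its plate at (495,400). I'll move above and outside the plate to lane (20, -140) and then descend.

Request:
servo_tool --increments '[{"dx": -1.9,"dy": -1.55,"dz": 0,"ax": 0,"ay": 0,"az": 0,"claw": 1},{"dx": -3.8,"dy": -3.1,"dz": 0,"ax": 0,"ay": 0,"az": 0,"claw": 1},{"dx": -5.7,"dy": -4.65,"dz": 0,"ax": 0,"ay": 0,"az": 0,"claw": 1},{"dx": -7.6,"dy": -6.2,"dz": 0,"ax": 0,"ay": 0,"az": 0,"claw": 1},{"dx": -9.5,"dy": -7.75,"dz": 0,"ax": 0,"ay": 0,"az": 0,"claw": 1},{"dx": -11.35,"dy": -9.3,"dz": 0,"ax": 0,"ay": 0,"az": 0,"claw": 1},{"dx": -11.35,"dy": -9.3,"dz": -2,"ax": 0,"ay": 0,"az": 0,"claw": 1},{"dx": -11.35,"dy": -9.3,"dz": -4,"ax": 0,"ay": 0,"az": 0,"claw": 1}]'

```text
clock: 7.6
eef_pos: [460.1, -8.5, 84.8]
tool_rot: [-1.572, -0.0, -1.189]
force: [0.5, 0.9, -0.2]
width: 0.1
```

Request:
servo_tool --increments '[{"dx": 0,"dy": 0,"dz": -2,"ax": 0,"ay": 0,"az": 0,"claw": 1},{"dx": 0,"dy": 0,"dz": -4,"ax": 0,"ay": 0,"az": 0,"claw": 1},{"dx": 0,"dy": 0,"dz": -5.8,"ax": 0,"ay": 0,"az": 0,"claw": 1},{"dx": 0,"dy": 0,"dz": -5.8,"ax": 0,"ay": 0,"az": 0,"claw": 1},{"dx": 0,"dy": 0,"dz": -5.8,"ax": 0,"ay": 0,"az": 0,"claw": 1}]'

```text
clock: 8.02
eef_pos: [460.2, -7.6, 26.1]
tool_rot: [-1.574, 0.0, -1.187]
force: [0.1, -0.4, -0.2]
width: -0.3
```

```bash
python3 - <<'E'
from h import *
a=get_image("side"); s=read_state(); print(s["clock"],s["eef_pos"],tol(s["eef_pos"]),s["force"])
save(a,"s10",5,(180,150,330,270)); save(get_image("wrist"),"w10",1.4); save(get_image("top"),"t10",4,(170,170,360,305))
E
```

```text
8.0667 [461.26728457  -7.56795191  26.96626643] [  17.78432444 -141.08352702] [ 0.34755278 -0.05265935 -1.29479846]
```

View pics/s10.png

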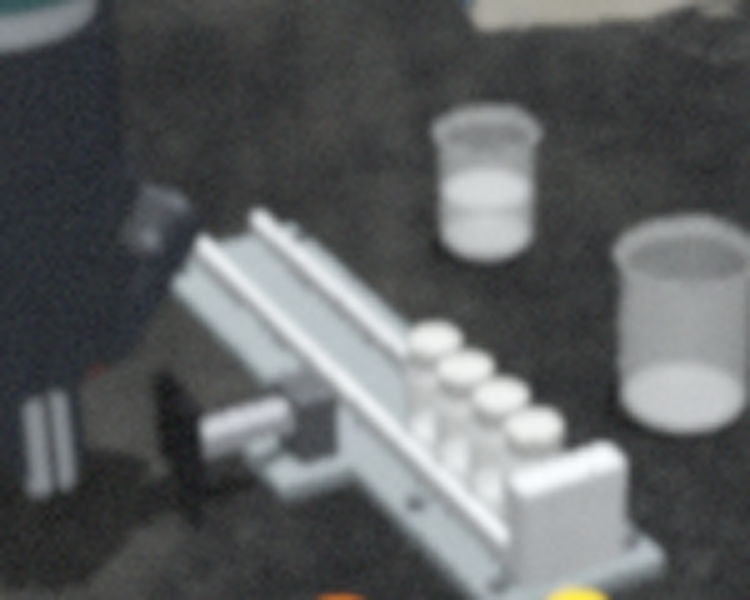

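View pics/w10.png

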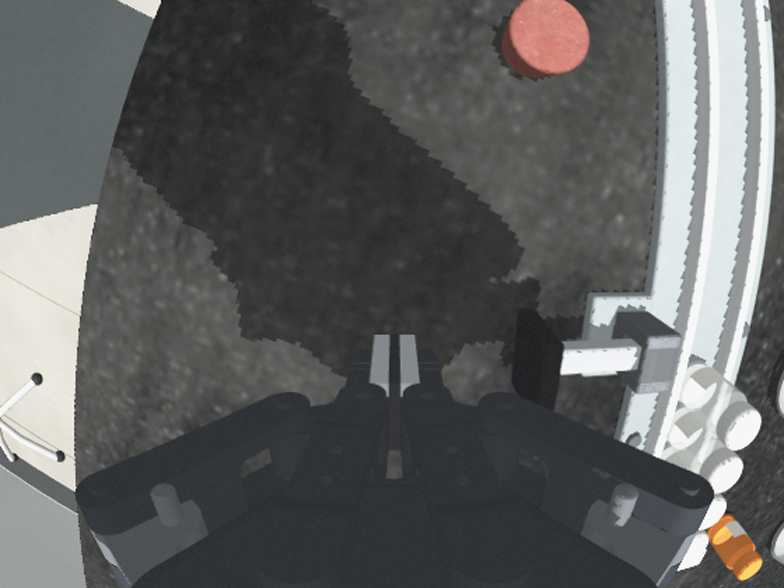

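View pics/t10.png

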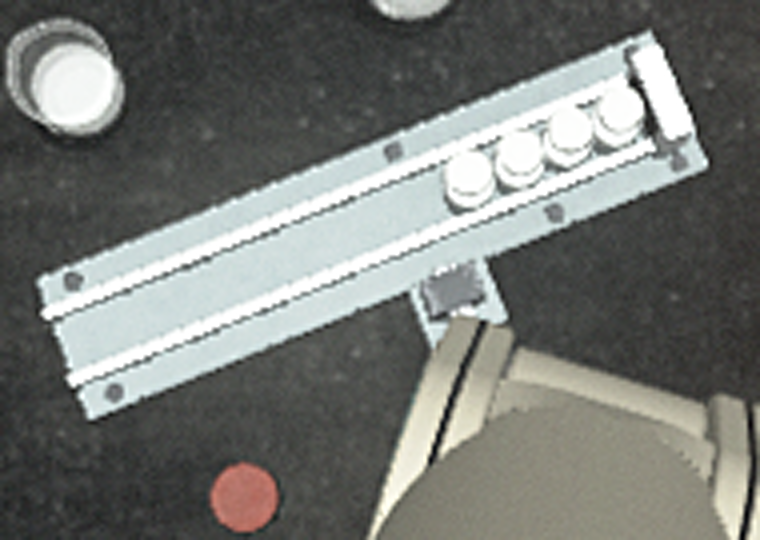

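The tip is at lane (18, -141), outside the plate and at bolt height, with the vials undisturbed. I'll push along lane +y, which is (0.927, 0.375) in the world.

Request:
servo_tool --increments '[{"dx": 0.37,"dy": 0.15,"dz": 0,"ax": 0,"ay": 0,"az": 0,"claw": 1},{"dx": 0.74,"dy": 0.3,"dz": 0,"ax": 0,"ay": 0,"az": 0,"claw": 1},{"dx": 1.11,"dy": 0.45,"dz": 0,"ax": 0,"ay": 0,"az": 0,"claw": 1},{"dx": 1.48,"dy": 0.6,"dz": 0,"ax": 0,"ay": 0,"az": 0,"claw": 1},{"dx": 1.85,"dy": 0.75,"dz": 0,"ax": 0,"ay": 0,"az": 0,"claw": 1},{"dx": 2.22,"dy": 0.9,"dz": 0,"ax": 0,"ay": 0,"az": 0,"claw": 1},{"dx": 2.6,"dy": 1.05,"dz": 0,"ax": 0,"ay": 0,"az": 0,"claw": 1},{"dx": 2.97,"dy": 1.2,"dz": 0,"ax": 0,"ay": 0,"az": 0,"claw": 1}]'

```text
clock: 8.83
eef_pos: [491.6, 4.7, 27.3]
tool_rot: [-1.571, 0.0, -1.187]
force: [-1.2, -1.5, 0.8]
width: -0.1
```

Request:
servo_tool --increments '[{"dx": 0.28,"dy": 0.11,"dz": 0,"ax": 0,"ay": 0,"az": 0,"claw": 1},{"dx": 0.56,"dy": 0.22,"dz": 0,"ax": 0,"ay": 0,"az": 0,"claw": 1},{"dx": 0.83,"dy": 0.34,"dz": 0,"ax": 0,"ay": 0,"az": 0,"claw": 1},{"dx": 1.11,"dy": 0.45,"dz": 0,"ax": 0,"ay": 0,"az": 0,"claw": 1},{"dx": 1.39,"dy": 0.56,"dz": 0,"ax": 0,"ay": 0,"az": 0,"claw": 1},{"dx": 1.67,"dy": 0.67,"dz": 0,"ax": 0,"ay": 0,"az": 0,"claw": 1},{"dx": 1.95,"dy": 0.79,"dz": 0,"ax": 0,"ay": 0,"az": 0,"claw": 1}]'

```text
clock: 9.42
eef_pos: [511.0, 12.5, 27.3]
tool_rot: [-1.571, 0.0, -1.187]
force: [-0.8, -1.1, -0.3]
width: -0.1
```

```bash
python3 - <<'E'
from h import *
a=get_image("side"); s=read_state(); print(s["clock"],s["eef_pos"],tol(s["eef_pos"]),s["force"],RL.T@s["force"][:2])
save(a,"s11",5,(180,150,330,270)); save(get_image("wrist"),"w11",1.4)
E
```

```text
9.4667 [511.81705086  12.82419451  27.31692493] [ 17.82553513 -86.57557522] [ 0.47160235 -0.41297528 -1.26416708] [0.55963261 0.28243353]
```

View pics/s11.png

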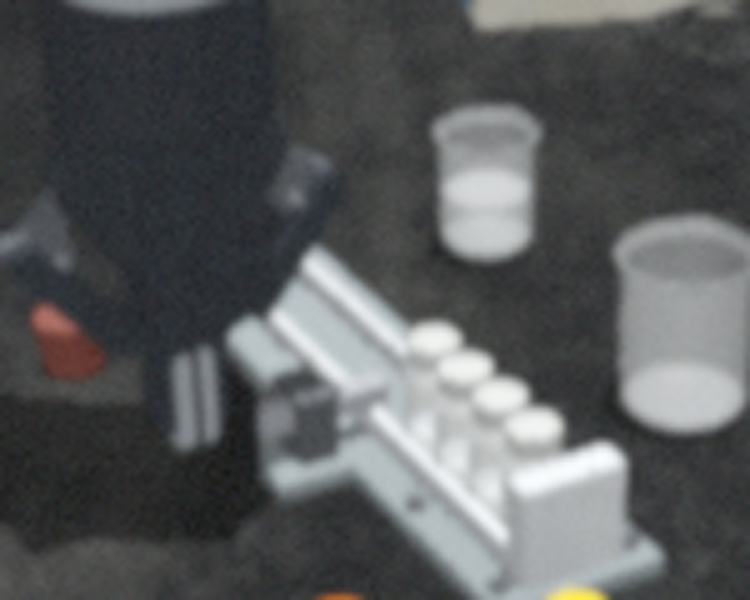

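View pics/w11.png

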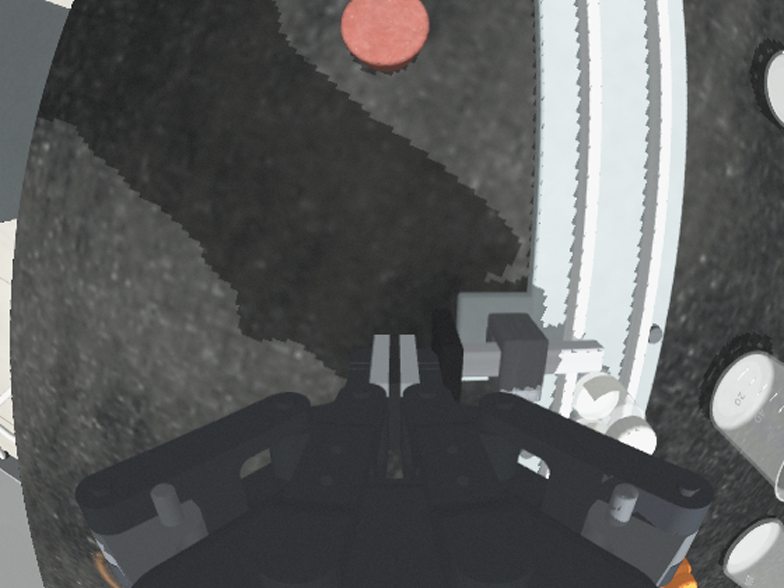

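The bolt is advancing: its tip has passed the near wall at side (370,390) and the vials haven't moved. I'll continue.

Request:
servo_tool --increments '[{"dx": 0.19,"dy": 0.07,"dz": 0,"ax": 0,"ay": 0,"az": 0,"claw": 1},{"dx": 0.37,"dy": 0.15,"dz": 0,"ax": 0,"ay": 0,"az": 0,"claw": 1},{"dx": 0.56,"dy": 0.22,"dz": 0,"ax": 0,"ay": 0,"az": 0,"claw": 1},{"dx": 0.74,"dy": 0.3,"dz": 0,"ax": 0,"ay": 0,"az": 0,"claw": 1},{"dx": 0.93,"dy": 0.37,"dz": 0,"ax": 0,"ay": 0,"az": 0,"claw": 1}]'

```text
clock: 9.93
eef_pos: [520.2, 16.2, 27.3]
tool_rot: [-1.571, 0.0, -1.187]
force: [-1.2, -1.0, 1.4]
width: 0.2
```

```bash
python3 - <<'E'
from h import *
a=get_image("side"); s=read_state(); print(s["clock"],s["eef_pos"],tol(s["eef_pos"]),s["force"],RL.T@s["force"][:2])
save(a,"s12",5,(180,150,330,270)); save(get_image("wrist"),"w12",1.4)
E
```

```text
9.9833 [520.78400407  16.46026509  27.34386835] [ 17.81547539 -76.89946247] [-0.72403284 -1.03685955  0.35191125] [ 0.68989468 -1.05988047]
```

View pics/s12.png

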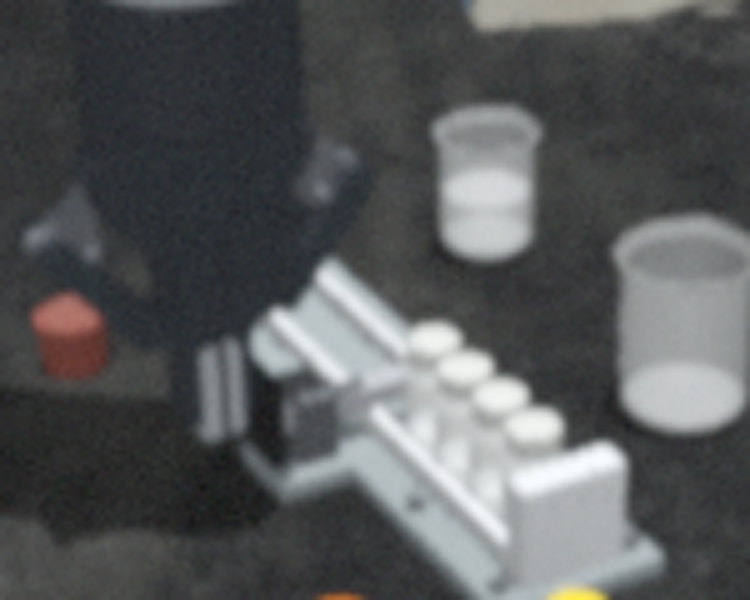

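The bolt tip is now behind vial 4 and the plate is near the guide. I'll push on gently until the hard end.

Request:
servo_tool --increments '[{"dx": 0.11,"dy": 0.04,"dz": 0,"ax": 0,"ay": 0,"az": 0,"claw": 1},{"dx": 0.22,"dy": 0.09,"dz": 0,"ax": 0,"ay": 0,"az": 0,"claw": 1},{"dx": 0.33,"dy": 0.13,"dz": 0,"ax": 0,"ay": 0,"az": 0,"claw": 1},{"dx": 0.44,"dy": 0.18,"dz": 0,"ax": 0,"ay": 0,"az": 0,"claw": 1}]'

```text
clock: 10.37
eef_pos: [524.5, 17.9, 27.4]
tool_rot: [-1.571, 0.0, -1.187]
force: [-1.3, -0.3, -0.1]
width: 0.3
```

Request:
servo_tool --increments '[{"dx": 0.09,"dy": 0.04,"dz": 0,"ax": 0,"ay": 0,"az": 0,"claw": 1},{"dx": 0.19,"dy": 0.07,"dz": 0,"ax": 0,"ay": 0,"az": 0,"claw": 1},{"dx": 0.28,"dy": 0.11,"dz": 0,"ax": 0,"ay": 0,"az": 0,"claw": 1},{"dx": 0.28,"dy": 0.11,"dz": 0,"ax": 0,"ay": 0,"az": 0,"claw": 1}]'

```text
clock: 10.7
eef_pos: [526.7, 18.9, 27.3]
tool_rot: [-1.572, 0.0, -1.187]
force: [-3.0, -1.0, 2.6]
width: 0.1
```

```bash
python3 - <<'E'
from h import *
a=get_image("side"); s=read_state(); print(s["clock"],s["eef_pos"],tol(s["eef_pos"]),s["force"],RL.T@s["force"][:2])
save(a,"s13",5,(180,150,330,270))
E
```

```text
10.75 [526.73801321  18.87918553  27.28215501] [ 17.80454135 -70.47285517] [-2.29858961 -0.97431193  1.78133327] [ 0.04174059 -2.49620826]
```

View pics/s13.png

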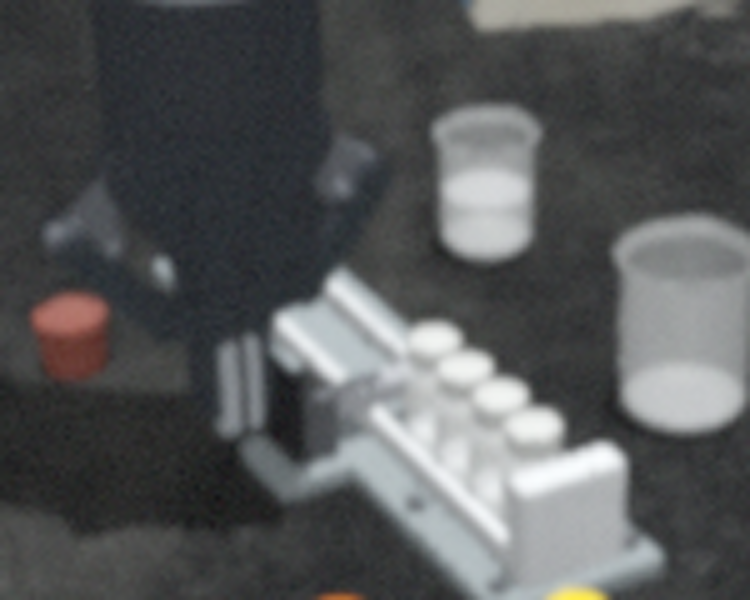

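The force is rising. I'll push 4 mm more to confirm the hard end.

Request:
servo_tool --increments '[{"dx": 0.09,"dy": 0.04,"dz": 0,"ax": 0,"ay": 0,"az": 0,"claw": 1},{"dx": 0.19,"dy": 0.07,"dz": 0,"ax": 0,"ay": 0,"az": 0,"claw": 1},{"dx": 0.28,"dy": 0.11,"dz": 0,"ax": 0,"ay": 0,"az": 0,"claw": 1},{"dx": 0.37,"dy": 0.15,"dz": 0,"ax": 0,"ay": 0,"az": 0,"claw": 1},{"dx": 0.37,"dy": 0.15,"dz": 0,"ax": 0,"ay": 0,"az": 0,"claw": 1},{"dx": 0.37,"dy": 0.15,"dz": 0,"ax": 0,"ay": 0,"az": 0,"claw": 1}]'

```text
clock: 11.25
eef_pos: [526.8, 18.9, 27.1]
tool_rot: [-1.578, 0.002, -1.188]
force: [-9.9, -3.8, 8.5]
width: 0.1
```

```bash
python3 - <<'E'
from h import *
s=read_state(); print(s["clock"],s["eef_pos"],tol(s["eef_pos"]),s["force"],RL.T@s["force"][:2])
E
```

```text
11.25 [526.75701501  18.93971251  27.12983523] [ 17.75554893 -70.43255224] [-9.92265627 -3.81314871  8.47124737] [ -0.18398219 -10.62851641]
```

It stalled at about 10.6 N with no further motion, so the bolt is at its hard end. I'll retreat along lane -y and then up.

Request:
servo_tool --increments '[{"dx": -0.5,"dy": -0.2,"dz": 0,"ax": 0,"ay": 0,"az": 0,"claw": 1},{"dx": -1.5,"dy": -0.6,"dz": 0,"ax": 0,"ay": 0,"az": 0,"claw": 1},{"dx": -3.5,"dy": -1.4,"dz": 0,"ax": 0,"ay": 0,"az": 0,"claw": 1},{"dx": -5.5,"dy": -2.2,"dz": 0,"ax": 0,"ay": 0,"az": 0,"claw": 1},{"dx": -6.5,"dy": -2.6,"dz": 2,"ax": 0,"ay": 0,"az": 0,"claw": 1},{"dx": -6.5,"dy": -2.6,"dz": 6,"ax": 0,"ay": 0,"az": 0,"claw": 1},{"dx": -6.5,"dy": -2.6,"dz": 10,"ax": 0,"ay": 0,"az": 0,"claw": 1},{"dx": -6.5,"dy": -2.6,"dz": 12,"ax": 0,"ay": 0,"az": 0,"claw": 1}]'

```text
clock: 11.92
eef_pos: [468.7, -5.5, 151.0]
tool_rot: [-1.564, -0.002, -1.187]
force: [0.5, -0.6, 0.5]
width: 0.2
```

Request:
servo_tool --increments '[{"dx": 0,"dy": 3,"dz": 3,"ax": 0,"ay": 0,"az": 0,"claw": 1},{"dx": 0,"dy": 6,"dz": 5,"ax": 0,"ay": 0,"az": 0,"claw": 1},{"dx": 0,"dy": 10,"dz": 5,"ax": 0,"ay": 0,"az": 0,"claw": 1},{"dx": 0,"dy": 14,"dz": 5,"ax": 0,"ay": 0,"az": 0,"claw": 1},{"dx": 0,"dy": 18,"dz": 5,"ax": 0,"ay": 0,"az": 0,"claw": 1},{"dx": 0,"dy": 20,"dz": 5,"ax": 0,"ay": 0,"az": 0,"claw": 1},{"dx": 0,"dy": 20,"dz": 5,"ax": 0,"ay": 0,"az": 0,"claw": 1},{"dx": 0,"dy": 20,"dz": 5,"ax": 0,"ay": 0,"az": 0,"claw": 1}]'

```text
clock: 12.58
eef_pos: [466.4, 196.6, 197.4]
tool_rot: [-1.569, 0.0, -1.183]
force: [0.3, -0.8, -0.3]
width: -0.0
```

```bash
python3 - <<'E'
from h import *
a=get_image("side"); s=read_state(); print(s["clock"],s["eef_pos"],s["force"])
save(a,"s14",5,(180,150,330,270)); t=get_image("top"); save(t,"t14",4,(170,170,360,305))
pc=lambda u,v:(170+u/4-.375,170+v/4-.375)
for p in((620,111),(571,133),(520,155),(470,176)): print(tol(onplane(t,pc(*p),55)).round(1))
E
```

```text
12.6333 [466.43131989 194.70757545 197.40824634] [ 0.1379529   0.81005136 -0.15558678]
[112.2  -2.5]
[89.9 -3.3]
[66.9 -3.7]
[44.4 -4. ]
```

View pics/s14.png

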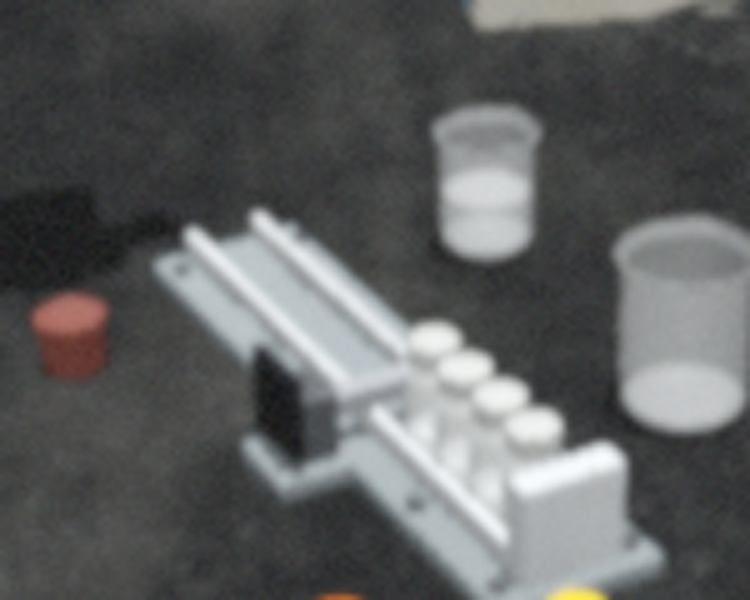

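View pics/t14.png

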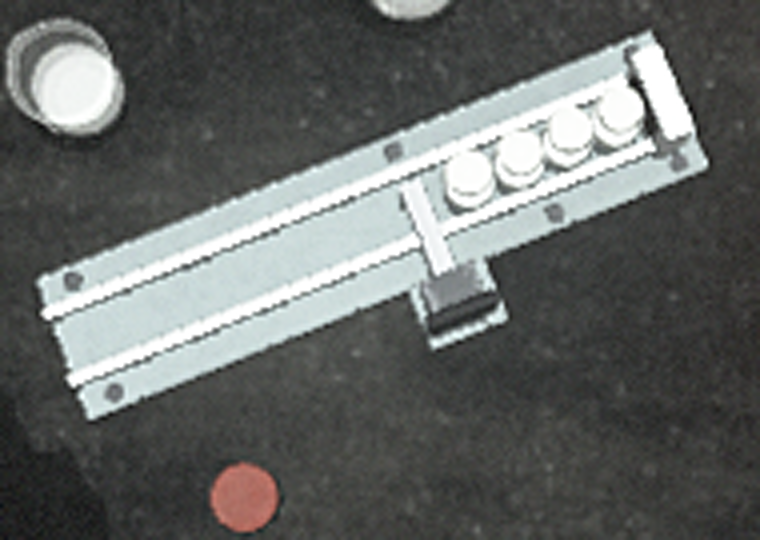

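Everything is in place: the row is home, the bolt is across the lane with its plate at the guide, and the bystanders haven't moved. I'll hand it in.

```bash
python3 -c "
from cell import *
print(finish_job())"
```

```text
the job is handed in; nothing more can be done
None
```

I pushed the row home from behind vial 4 with the shut fingers, then pushed the bolt in by its plate until it would go no further, and handed the job in at about 12.7 s. The hand-in gave no verdict.

- **Vials:** in the last pictures all four stand upright and closed up, at lane x of about 112, 90, 67 and 44 mm. The row resisted with about 5 N when the leading vial met the stop.
- **Bolt:** it stalled at about 10.6 N with no further motion. In the last pictures it bars the lane behind vial 4, with its plate against the guide.
- **Bystanders:** by eye, the two beakers and the stopper are where they started, and the arm was clear of everything.
- **Disagreements:** the cap centres measured 2.5 to 4 mm off the lane's centre line. I put that down to reading the off-centre cap highlights, because the walls allow only about 1.3 mm of play. The side camera also sat about 2 pixels (3 to 4 mm) off the lane position I had from the top camera.

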